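Slide the top serving board off its stack onto the display stand

TASK

Slide the topmost rectangular serving board sideways off its stack onto the low display stand beside it, so that it lies wholly on the stand, without lifting or tipping it and without shifting the two boards beneath. Then push it along the stand until its edge is fully home and flush against the raised lip, keep it pressed there with about 8 N for a second so that it really bears on the lip, and let go. Push gently throughout, never with more than 12 N, as the wood bruises easily, and leave everything else as it is.

Things in the scene. Friction and masses are not known exactly. Their poses are not given: they have to be found in the camera images.
- board_top: The board to move: top one of three equal plain wooden serving boards, 140 (its x) x 105 (its y) x 16 mm thick, about 0.15 to 0.3 kg, too wide for the gripper. Origin: centre of its underside. At the start its x axis is within 0.4 rad of the world's x and its underside is 42 mm above the table. The fingers may push it with at most 12 N.
- board_middle: The board right beneath it, same size, loose; underside 26 mm, top 42 mm above the table. It may lie up to 8 mm or 0.1 rad out of line with the top one. Origin: centre of its underside. It must not shift by more than 6 mm.
- board_bottom: The lowest board of the stack, same size, loose, underside 10 mm above the table on a fixed plinth 10 mm thick. Origin: centre of its underside. It must not shift by more than 6 mm.
- stand: Fixed wooden block, 200 (x) x 135 (y) x 40 mm high, its top 2 mm lower than the top board's underside. Origin: centre of its underside; x points to the end with the lip, away from the robot. The board stack is at its +y or its -y side, round trivets at the other, gaps about 8 mm. Slide the board along the stand's y axis to bring it on, then along +x to the lip (takes 1 to 3 N).
- lip: Wooden strip across the stand's far end, 14 (x) x 130 (y) x 12 mm high, fixed on its top, up to 6 mm nearer or farther. Axes as the stand's. Origin: centre of its underside; the face to meet is 7 mm to -x, so the seated board's origin is 77 mm to -x of the lip's. It does not give. The board must bear on it with at least 4 N for 0.7 s; a push that also presses the board down is partly lost as friction on the stand.
- trivet_top: A bystander, not to be disturbed. Top one of three loose round wooden trivets, 96 mm across, 14 mm thick each, stacked on a 10 mm plinth on the other side of the stand; underside 38 mm above the table. Origin: centre of its underside.
- trivet_middle: A bystander, not to be disturbed. Second round trivet. Origin: centre of its underside.
- trivet_bottom: A bystander, not to be disturbed. Lowest round trivet. Origin: centre of its underside.
- cup: A bystander, not to be disturbed. Dark wooden cup, 56 mm across, 55 mm high, standing on the trivets. Origin: centre of its underside.
- elephant: A bystander, not to be disturbed. Dark carved elephant, about 90 mm long, 62 mm high, standing on the table beyond the stand's lip end. Origin: on the table under its middle.
- spoon: A bystander, not to be disturbed. Wooden spoon, about 200 mm long, lying on the table to the robot's left front. Origin: under its middle.
- bowl: A bystander, not to be disturbed. Wooden bowl, 120 mm across, 50 mm high, on the right. Origin: centre of its underside.
- figure: A bystander, not to be disturbed. Dark turned figure, 44 mm across, 98 mm high, on the left. Origin: centre of its underside.
- keepsake_box: A bystander, not to be disturbed. Small closed wooden box, 90 x 60 x 45 mm, on the right front. Origin: centre of its underside.

How it is judged:
By the outcome, as a careful person would: the job done as asked, in the order asked, and still so for the second after the job is handed in, with the robot touching nothing.
It also fails if it takes over 56 s, if anything falls off the work surface, if the arm or the gripper's body presses on something with over 40 N, if the wrist force passes 120 N, or if a joint passes its speed limit or range.

ROBOT

A 6-joint arm with a two-finger parallel gripper is mounted at the origin on the work surface. World frame = base frame: x ahead of the robot, y to its left, z up, the work surface at z = 0. Lengths are in m, angles in degrees, forces in N, time in s.
With the tool pointing down it reaches from about 0.35 to 0.875 m from the base axis. Payload 4.2 kg.
Tool frame: the origin (TCP) lies on the centre line of the jaws, within the pads' length; the fingertips stand 11 mm ahead of it and the grasp point (between the pads) lies 8 mm behind it; y points along the fingers, z is the direction in which the jaws open and shut, and the axes are right-handed (so a half turn about y gives the same grasp; the last joint's range is limited). The gripper opens to 87 mm and grips with 3 to 60 N. Pads are 19 mm wide; open, the fingers measure 117 mm over their backs; the gripper's body (75 mm by 190 mm) begins 51 mm behind the grasp point.
Start: joints at [83.228, 22.042, 0.453, 0, -68.411, -14.817], TCP at [0.23, 0.581, 0.234] pointing down, gripper open.
Joint ranges: [-179.83, 179.83], [-69.29, 118.12], [-61.27, 80.66], [-181.25, 117.63], [-171.15, -9.14], [-177.46, 177.46]. Speed limits (degrees/s): [159.86, 159.86, 180, 180, 180, 180].

INTERFACE

Orientations are given as a 3x3 rotation matrix whose columns are the frame's x, y, z axes.
In Python, from station import r, optics gives the robot as it stands. The module is installed in compiled form; this text tells all that it offers.
- The arm moves only by the tool step_arm, never from a script. Its argument "moves" is a list that holds one entry, the list of rows, each a list of 7 numbers: the turn, a rotation vector about the tool's x, y, z in rad, then the shift along the tool's x, y, z in cm, then the opening in per cent of the stroke, from 0 (shut) to 100 (fully open). A call has exactly 5 rows; each row is the pose to reach, as a shift and turn from the pose commanded when the call began, along the tool's axes at that moment; what a row does not reach only later rows make up. A row lasts 1/12 s, in which the tool goes at most 41.7 mm and 7.16 degrees, less where a joint would pass 70% of its speed; a pose out of reach is approached as far as the arm can. A call with a gripper value outside its range is refused whole. The fingers move at their own pace and stop on an object; the grip force is fixed at half the most. Time passes only in rows, so rows that repeat a pose let the fingers close, or fill a call up. It gives the time, the measured TCP pose, the force and the opening at its end, in the units of the state.
- r.sense(): the state, without advancing time (a new reading comes with each control period).
- optics.capture(name): name is "scene" or "side" or "wrist"; returns a dict with "image" (400x640x3 uint8, red, green, blue), "fov_y" (degrees; the focal length in pixels is half the picture's height over the tangent of half this angle, whatever the lens; pixels are square), "cx", "cy" (the principal point, pixels), "k1" (the pictures are not rectified: a ray, as slopes to the right and down, at radius r is drawn at 1 + k1 r^2 times it, then the intrinsics apply), "cam_to_world" (4x4, takes a point from camera to world coordinates). Camera axes: x right, y down, z forward; pixel columns grow to the right and rows downward; lengths in m; the calibration is good to about 2 mm. A picture is of the moment at which its call begins. There is no depth.
- r.finish_job(): hands the job in, once; it reports no verdict.
The state is a dict: "time_s": time; "joints": joint angles; "joint_velocities": joint speeds; "effort": joint torques, N m; "tcp_pos": TCP position; "ee_rot": TCP orientation; "wrist_force": force on the tool from outside, world axes, zero at the start; "moment": the same for the moment, N m; "gripper_width": opening from 0.0 (shut) to 1.0 (fully open).
Only numpy, scipy, OpenCV 4.12 (cv2) and the standard library are available. Lean on these libraries where they do the work, as an engineer would, in place of code of your own. Each camera call takes 0.05 s, during which the arm holds its last target.

## Working session

There is one attempt and no reset: what is moved stays moved. The work goes in short steps, Python scripts to look and compute and a tool call to move; the robot and the scene stay as the last step left them, time stands still between calls to the robot, and variables do not carry over. Pictures are saved under pics/ and viewed, and the job is handed in when it is done.

Besides the shell and the picture viewer there is one more tool, called in YAML: its name, and indented under it one key for each argument. step_arm: Moves the arm, as the interface text tells. Its arguments: {"type":"object","properties":{"moves":{"type":"array"}},"required":["moves"]}

```bash
mkdir -p pics; python3 - <<'E'
from station import r, optics
import cv2,numpy as np
for n in ["scene","side","wrist"]:
    c=optics.capture(n); cv2.imwrite(f"pics/{n}0.png",c["image"][:,:,::-1])
    print(n,c["fov_y"],c["cx"],c["cy"],c["k1"]);print(np.round(c["cam_to_world"],4))
s=r.sense();print(s)
E
```

```text
scene 52.95439974097333 321.3708787890995 193.6041965052835 -0.08902770000702044
[[-0.2061  0.73   -0.6517  1.3676]
 [ 0.9784  0.142  -0.1504  0.1669]
 [-0.0172 -0.6686 -0.7434  1.0157]
 [ 0.      0.      0.      1.    ]]
side 52.95771764647558 316.94927398404155 196.99244709571957 -0.014799398058531416
[[ 0.7027 -0.4088  0.5823 -0.0991]
 [-0.7111 -0.4285  0.5574 -0.6247]
 [ 0.0217 -0.8058 -0.5918  0.7326]
 [ 0.      0.      0.      1.    ]]
wrist 62.76336117203241 319.98131490756896 199.92747329776867 -0.04839342166025108
[[-0.3695 -0.8889 -0.271   0.3048]
 [-0.9292  0.3539  0.1063  0.5514]
 [ 0.0014  0.2911 -0.9567  0.3836]
 [ 0.      0.      0.      1.    ]]
{'time_s': 0.15, 'joints': array([ 8.32273803e+01,  2.20801250e+01,  3.99754751e-01, -2.14152459e-02,
       -6.84121885e+01, -1.48162766e+01]), 'joint_velocities': array([-0.03768551, -0.18571403,  0.29198348,  0.05224374, -0.01059602,
       -0.1439562 ]), 'effort': array([-4.18536256e-04, -3.91054487e+01,  1.87586778e+01,  4.22228605e+00,
        1.23306981e-02, -1.43517377e-04]), 'tcp_pos': array([0.22978987, 0.58076327, 0.23272771]), 'ee_rot': array([[-9.29797118e-01, -5.35630071e-04, -3.68072047e-01],
       [ 3.68072428e-01, -1.56317054e-03, -9.29795808e-01],
       [-7.73327865e-05, -9.99998635e-01,  1.65058213e-03]]), 'wrist_force': array([-0.98552239,  0.22206429, -0.25969229]), 'moment': array([-0.04389392,  0.00424472,  0.03943244]), 'gripper_width': 0.9970642696596784}
```

View pics/scene0.png

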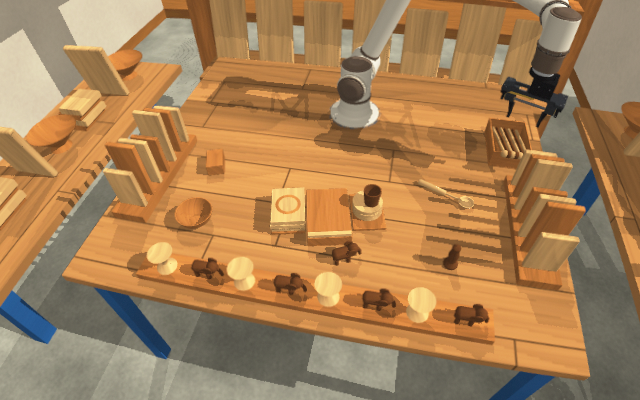

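View pics/side0.png

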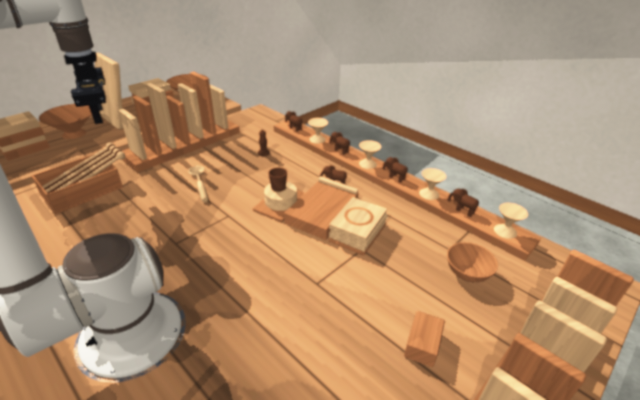

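View pics/wrist0.png

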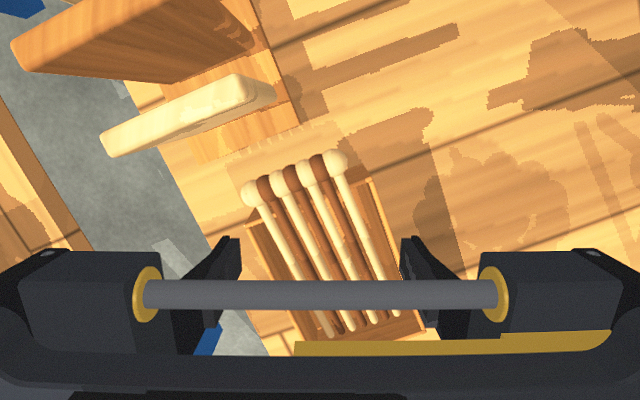

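The scene image shows the light board stack with a ring mark at about (288,208). The brown stand is at (328,212), with its lip near (328,236). The trivets and cup are at (368,203) and the elephant at (345,252). So the stack is on the stand's -y side. I'll zoom in next.

```bash
python3 - <<'E'
import cv2
a=cv2.imread("pics/scene0.png")[175:275,250:400];cv2.imwrite("pics/s_z.png",cv2.resize(a,None,fx=5.3,fy=5.3,interpolation=cv2.INTER_CUBIC))
a=cv2.imread("pics/side0.png")[160:260,250:400];cv2.imwrite("pics/d_z.png",cv2.resize(a,None,fx=5.3,fy=5.3,interpolation=cv2.INTER_CUBIC))
E
```

```text
(no output)
```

View pics/s_z.png

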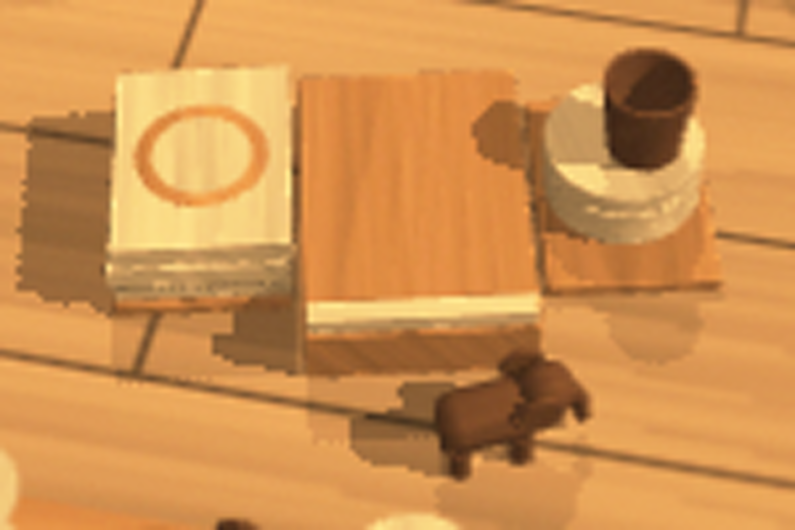

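View pics/d_z.png

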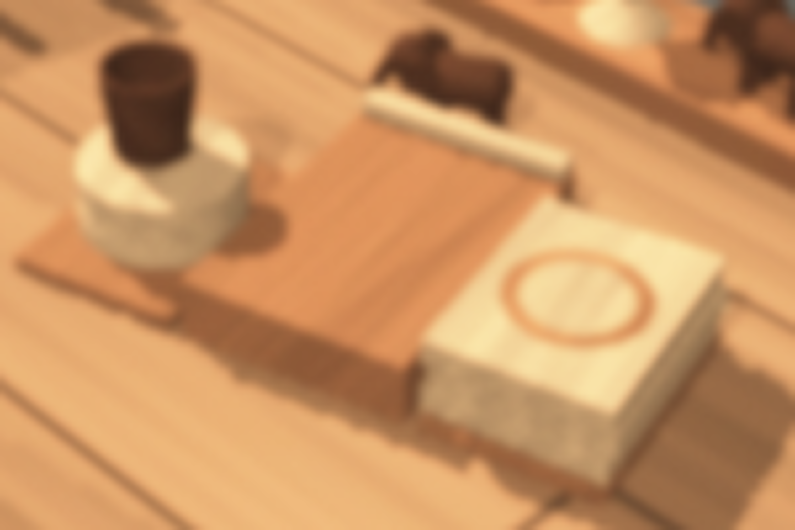

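```bash
cat > h.py <<'E'
import numpy as np,cv2
from station import r,optics
def ray(c,uv):
    f=200/np.tan(np.radians(c["fov_y"])/2)
    K=np.array([[f,0,c["cx"]],[0,f,c["cy"]],[0,0,1]])
    # k1 distortion in slopes
    p=cv2.undistortPoints(np.array(uv,float).reshape(-1,1,2),K,np.array([c["k1"],0,0,0,0.]))[:,0]
    T=c["cam_to_world"]; d=np.c_[p,np.ones(len(p))]@T[:3,:3].T
    return T[:3,3],d
def onz(c,uv,z):
    o,d=ray(c,uv); return o+d*((z-o[2])/d[:,2:])
E
python3 - <<'E'
from h import *
np.set_printoptions(precision=4,suppress=True)
c=optics.capture("scene"); d=optics.capture("side")
S=lambda p:np.array(p)/5.3+[250,175]
D=lambda p:np.array(p)/5.3+[250,160]
print("top scene",onz(c,S([(117,73),(290,66),(292,243),(110,252)]),.058)[:,:2])
print("top side",onz(d,D([(425,345),(550,200),(722,262),(614,415)]),.058)[:,:2])
print("stand scene near-left, near-right",onz(c,S([(301,78),(515,72)]),.040)[:,:2])
print("far base of stand",onz(c,S([(303,372),(540,372)]),.0)[:,:2])
print("lip face bottom (scene top edge near)",onz(c,S([(306,300),(538,295)]),.052)[:,:2])
print("side stand near",onz(d,D([(415,365),]),.040)[:,:2])
print("side lip top near",onz(d,D([(366,105),(562,172)]),.052)[:,:2])
E
```

```text
top scene [[ 0.5381 -0.1887]
 [ 0.5122 -0.0855]
 [ 0.6461 -0.0523]
 [ 0.6727 -0.1529]]
top side [[ 0.5019 -0.0997]
 [ 0.6379 -0.0642]
 [ 0.6612 -0.1611]
 [ 0.5291 -0.1965]]
stand scene near-left, near-right [[ 0.5047 -0.0812]
 [ 0.4743  0.0487]]
far base of stand [[ 0.6931 -0.0374]
 [ 0.6666  0.0966]]
lip face bottom (scene top edge near) [[ 0.6797 -0.0365]
 [ 0.651   0.0908]]
side stand near [[ 0.5032 -0.0927]]
side lip top near [[ 0.638   0.0739]
 [ 0.6691 -0.0468]]
```

```bash
python3 - <<'E'
from h import *
np.set_printoptions(precision=4,suppress=True)
c=optics.capture("scene"); d=optics.capture("side")
for q in(c,d):
    R=q["cam_to_world"][:3,:3];print(np.linalg.det(R),np.abs(R.T@R-np.eye(3)).max())
S=lambda p:np.array(p)/5.3+[250,175]
D=lambda p:np.array(p)/5.3+[250,160]
def tri(a,b):
    o1,d1=ray(c,a);o2,d2=ray(d,b)
    for x,y in zip(d1,d2):
        A=np.c_[x,-y];t=np.linalg.lstsq(A,o2-o1,rcond=None)[0]
        p,q=o1+t[0]*x,o2+t[1]*y;print((p+q)/2,np.linalg.norm(p-q))
print("top");tri(S([(117,73),(290,66),(292,243),(110,252)]),D([(614,415),(425,345),(550,200),(722,262)]))
print("cup rim l/r");tri(S([(604,80),(695,80)]),D([(195,68),(102,70)]))
# table plank junctions full-image
E
```

```text
0.9999999999999991 5.551115123125783e-16
1.0 2.3589537710332074e-16
top
[ 0.5339 -0.1918  0.0523] 0.0023452935358090226
[ 0.5077 -0.0903  0.0504] 0.006890813082463925
[ 0.6435 -0.0561  0.052 ] 0.006131740407263177
[ 0.6683 -0.1558  0.0514] 0.0016567272343212022
cup rim l/r
[0.5353 0.1068 0.1086] 0.004178445968531171
[0.5119 0.1581 0.0938] 0.0047609290821748985
```

step_arm:
  moves:
    - [[0,0,0,-3.0,0,2.8,100],[0,0,0,-6.0,0,5.6,100],[0,0,0,-9.0,0,8.5,100],[0,0,0,-12.0,0,11.3,100],[0,0,0,-15.0,0,14.1,100]]

```text
time_s: 0.77
tcp_pos: [0.3179, 0.393, 0.2336]
ee_rot: [[-0.93, 0.0, -0.367], [0.367, 0.0, -0.93], [-0.0, -1.0, -0.0]]
wrist_force: [0.8, 0.6, -0.6]
gripper_width: 0.998
```

step_arm:
  moves:
    - [[0,0,0,-3.0,0,2.8,100],[0,0,0,-6.0,0,5.6,100],[0,0,0,-9.0,0,8.5,100],[0,0,0,-12.0,0,11.3,100],[0,0,0,-15.0,0,14.1,100]]

```text
time_s: 1.18
tcp_pos: [0.4054, 0.2066, 0.234]
ee_rot: [[-0.93, 0.001, -0.367], [0.367, 0.001, -0.93], [-0.0, -1.0, -0.001]]
wrist_force: [1.2, 0.2, -0.0]
gripper_width: 0.999
```

step_arm:
  moves:
    - [[0,0,0,-3.0,0,2.8,100],[0,0,0,-6.0,0,5.6,100],[0,0,0,-9.0,0,8.5,100],[0,0,0,-12.0,0,11.3,100],[0,0,0,-15.0,0,14.1,100]]

```text
time_s: 1.6
tcp_pos: [0.4932, 0.0202, 0.234]
ee_rot: [[-0.93, 0.001, -0.368], [0.368, 0.0, -0.93], [-0.001, -1.0, -0.001]]
wrist_force: [1.4, 0.6, -0.3]
gripper_width: 1.003
```

step_arm:
  moves:
    - [[0,0.12,0,-3.0,0,2.8,100],[0,0.24,0,-6.0,0,5.6,100],[0,0.36,0,-9.0,0,8.5,100],[0,0.48,0,-12.0,0,11.3,100],[0,0.6,0,-15.0,0,14.1,100]]

```text
time_s: 2.02
tcp_pos: [0.5808, -0.1662, 0.2336]
ee_rot: [[-0.555, 0.0, -0.832], [0.832, 0.0, -0.555], [-0.0, -1.0, -0.0]]
wrist_force: [1.1, 0.6, -0.1]
gripper_width: 0.999
```

step_arm:
  moves:
    - [[0,0.12,0,-3.0,0,0.4,100],[0,0.24,0,-6.0,0,0.8,100],[0,0.35,0,-8.2,0,1.2,100],[0,0.35,0,-8.2,0,1.2,100],[0,0.35,0,-8.2,0,1.2,100]]

```text
time_s: 2.43
tcp_pos: [0.6161, -0.2397, 0.2325]
ee_rot: [[-0.241, -0.001, -0.971], [0.971, 0.0, -0.241], [0.001, -1.0, 0.001]]
wrist_force: [0.2, 0.8, 0.2]
gripper_width: 1.002
```

```bash
python3 - <<'E'
from h import *
c=optics.capture("wrist"); cv2.imwrite("pics/w1.png",c["image"][:,:,::-1])
np.savez("w1.npz",**c)
print(np.round(c["cam_to_world"],4)); s=r.sense();print(s["tcp_pos"],s["joints"],s["wrist_force"])
E
```

```text
[[-9.710e-01 -2.285e-01 -7.070e-02  6.360e-01]
 [-2.391e-01  9.286e-01  2.837e-01 -3.178e-01]
 [ 8.000e-04  2.924e-01 -9.563e-01  3.835e-01]
 [ 0.000e+00  0.000e+00  0.000e+00  1.000e+00]]
[ 0.61592848 -0.23878688  0.23295598] [-7.20093445e+00  2.55933838e+01  5.97801878e+00 -2.11508347e-02
 -7.04479025e+01  2.12147545e+01] [-0.20099686  0.27061973 -0.34521392]
```

View pics/w1.png

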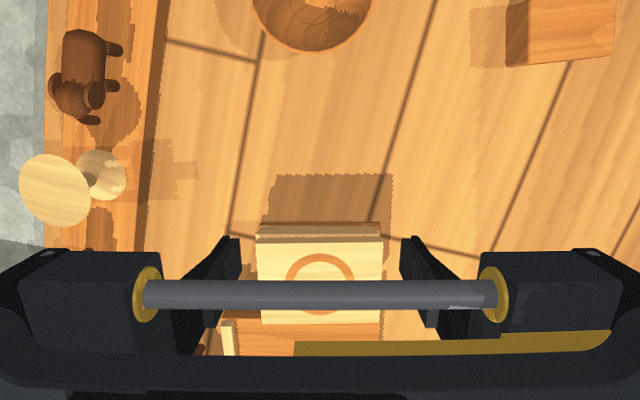

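The wrist picture looks back toward -y. The top board's -y edge is at row ~243, columns 257–382, and the gripper hides the stand. I'll move 18 cm along +x of the tool to see both.

step_arm:
  moves:
    - [[0,0,0,4,0,0,100],[0,0,0,8,0,0,100],[0,0,0,12,0,0,100],[0,0,0,16,0,0,100],[0,0,0,19,0,0,100]]

```text
time_s: 2.9
tcp_pos: [0.5686, -0.0509, 0.2343]
ee_rot: [[-0.245, 0.001, -0.969], [0.969, 0.001, -0.245], [0.0, -1.0, -0.001]]
wrist_force: [0.1, 0.7, -0.4]
gripper_width: 0.999
```

step_arm:
  moves:
    - [[0,0,0,3,0,0,100],[0,0,0,3,0,0,100],[0,0,0,3,0,0,100],[0,0,0,3,0,0,100],[0,0,0,3,0,0,100]]

```text
time_s: 3.32
tcp_pos: [0.563, -0.0255, 0.2338]
ee_rot: [[-0.242, 0.0, -0.97], [0.97, 0.0, -0.242], [-0.0, -1.0, -0.0]]
wrist_force: [-0.2, -0.3, 0.3]
gripper_width: 0.999
```

```bash
python3 - <<'E'
from h import *
import pickle
c=optics.capture("wrist"); cv2.imwrite("pics/w2.png",c["image"][:,:,::-1])
pickle.dump(c,open("w2.pkl","wb"))
a=c["image"][60:270,180:460,::-1];cv2.imwrite("pics/w2z.png",cv2.resize(a,None,fx=2.8,fy=2.8,interpolation=cv2.INTER_CUBIC))
print(np.round(c["cam_to_world"],4)); s=r.sense();print(s["tcp_pos"],s["wrist_force"])
E
```

```text
[[-9.707e-01 -2.301e-01 -6.940e-02  5.827e-01]
 [-2.404e-01  9.285e-01  2.832e-01 -1.034e-01]
 [-7.000e-04  2.916e-01 -9.565e-01  3.848e-01]
 [ 0.000e+00  0.000e+00  0.000e+00  1.000e+00]]
[ 0.56306495 -0.02579262  0.23361942] [ 0.41647174  0.15725472 -0.40368269]
```

View pics/w2.png

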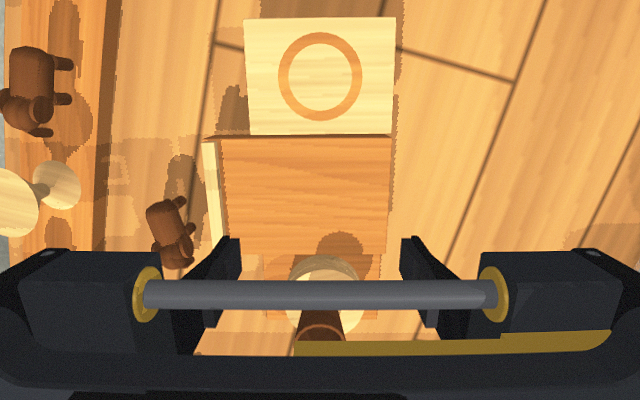

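View pics/w2z.png

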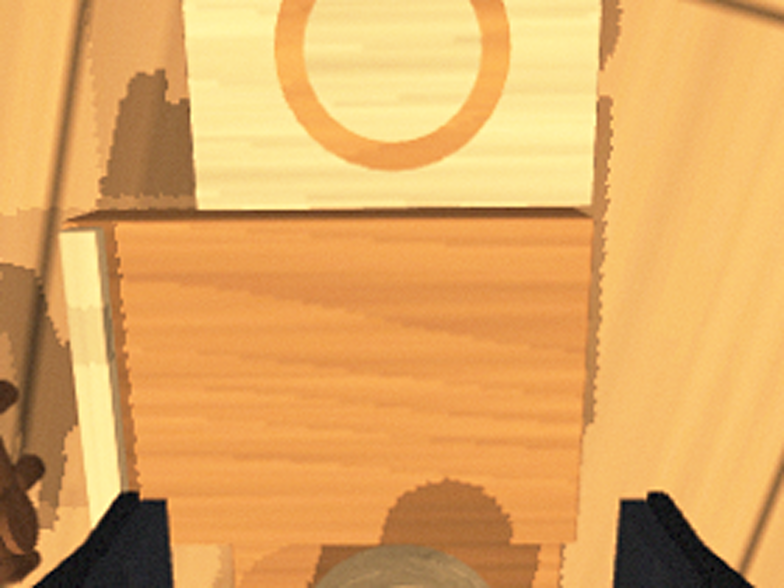

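```bash
python3 - <<'E'
from h import *
import pickle
np.set_printoptions(precision=4,suppress=True)
c=pickle.load(open("w2.pkl","rb"));im=c["image"]
hsv=cv2.cvtColor(im,cv2.COLOR_RGB2HSV)
m=cv2.inRange(hsv,(15,60,215),(35,150,255));m[138:]=0;m[:,:225]=0
m=cv2.morphologyEx(m,cv2.MORPH_OPEN,np.ones((5,5),np.uint8))
cs,_=cv2.findContours(m,cv2.RETR_EXTERNAL,cv2.CHAIN_APPROX_NONE)
k=max(cs,key=cv2.contourArea);h=cv2.convexHull(k);q=cv2.approxPolyDP(h,6,True)[:,0];print(q.tolist(),cv2.contourArea(k))
W=onz(c,q,.058)[:,:2];print(W,np.linalg.norm(W-np.roll(W,-1,0),axis=1),W.mean(0))
a=np.radians(14)
for i in range(len(W)):
    e=W[(i+1)%len(W)]-W[i];print(np.degrees(np.arctan2(e[1],e[0])))
Z=lambda p:np.array(p)/2.8+[180-.0,60]
P=onz(c,Z([(65,224),(590,219),(576,543),(170,546)]),.040)[:,:2];print("stand",P,[np.degrees(np.arctan2(*(P[j]-P[i])[::-1])) for i,j in((0,1),(1,2),(2,3))],np.linalg.norm(P[1]-P[0]),np.linalg.norm(P[1]-P[2]))
L=onz(c,Z([(97,229),(125,490)]),.052)[:,:2];print("lip top inner",L)
L=onz(c,Z([(116,229),(138,480)]),.040)[:,:2];print("lip base inner?",L)
R=np.array([[np.cos(a),np.sin(a)],[-np.sin(a),np.cos(a)]])
print("frame14: board",W@R.T,"\nstand",P@R.T,"\nlip",L@R.T, onz(c,Z([(97,229),(125,490)]),.052)[:,:2]@R.T)
E
```

```text
[[231, 1], [395, 17], [508, 85], [492, 135], [251, 134], [225, 26]] 24577.5
[[ 0.6812 -0.1684]
 [ 0.5347 -0.1908]
 [ 0.4114 -0.1621]
 [ 0.4088 -0.1136]
 [ 0.6413 -0.0562]
 [ 0.6828 -0.1467]] [0.1482 0.1266 0.0486 0.2395 0.0995 0.0218] [ 0.56   -0.1396]
-171.28526342564925
166.8988333948457
93.0617220674701
13.856981750240356
-65.33686568994862
-94.3156605444705
stand [[ 0.6924 -0.0356]
 [ 0.5022 -0.0844]
 [ 0.4678  0.044 ]
 [ 0.6311  0.0859]] [np.float64(-165.6197942906937), np.float64(104.99667020371456), np.float64(14.417620717135009)] 0.19633911189733116 0.13289349998800212
lip top inner [[ 0.6769 -0.039 ]
 [ 0.6508  0.0597]]
lip base inner? [[ 0.6734 -0.0383]
 [ 0.6488  0.0599]]
frame14: board [[ 0.6202 -0.3282]
 [ 0.4727 -0.3145]
 [ 0.3599 -0.2569]
 [ 0.3692 -0.2091]
 [ 0.6087 -0.2097]
 [ 0.6271 -0.3075]] 
stand [[ 0.6632 -0.2021]
 [ 0.4669 -0.2034]
 [ 0.4646 -0.0705]
 [ 0.6332 -0.0693]] 
lip [[ 0.6441 -0.2001]
 [ 0.644  -0.0989]] [[ 0.6474 -0.2016]
 [ 0.6459 -0.0996]]
```

```bash
python3 - <<'E'
from h import *
import pickle
np.set_printoptions(precision=4,suppress=True)
c=pickle.load(open("w2.pkl","rb"));im=c["image"]
a=np.radians(14.4)
R=np.array([[np.cos(a),np.sin(a)],[-np.sin(a),np.cos(a)]])
W=onz(c,[(244,19),(395.5,17),(391.5,134),(250,135)],.058)[:,:2]
print(W,np.linalg.norm(W-np.roll(W,-1,0),axis=1),W.mean(0)); print(W@R.T)
for i in range(4):
    e=W[(i+1)%4]-W[i];print(np.degrees(np.arctan2(e[1],e[0])))
Z=lambda p:np.array(p)/2.8+[180,60]
print((onz(c,Z([(65,224),(590,219),(576,543),(170,546)]),.040)[:,:2])@R.T)
print("lip",onz(c,Z([(97,229),(125,490)]),.052)[:,:2]@R.T, "tcp",r.sense()["tcp_pos"][:2]@R.T)
d=cv2.imread("pics/w2.png")[0:150,220:420];cv2.imwrite("pics/w2b.png",cv2.resize(d,None,fx=4,fy=4,interpolation=cv2.INTER_CUBIC))
E
```

```text
[[ 0.667  -0.1564]
 [ 0.5343 -0.191 ]
 [ 0.5069 -0.0895]
 [ 0.6421 -0.055 ]] [0.1371 0.1051 0.1395 0.1044] [ 0.5876 -0.123 ]
[[ 0.6071 -0.3174]
 [ 0.47   -0.3178]
 [ 0.4687 -0.2128]
 [ 0.6082 -0.213 ]]
-165.40707886035204
105.09767340189038
14.315076482566477
-76.20565785699942
[[ 0.6618 -0.2067]
 [ 0.4655 -0.2067]
 [ 0.4641 -0.0738]
 [ 0.6327 -0.0737]]
lip [[ 0.646  -0.2061]
 [ 0.6452 -0.1041]] tcp [ 0.539 -0.165]
```

View pics/w2b.png

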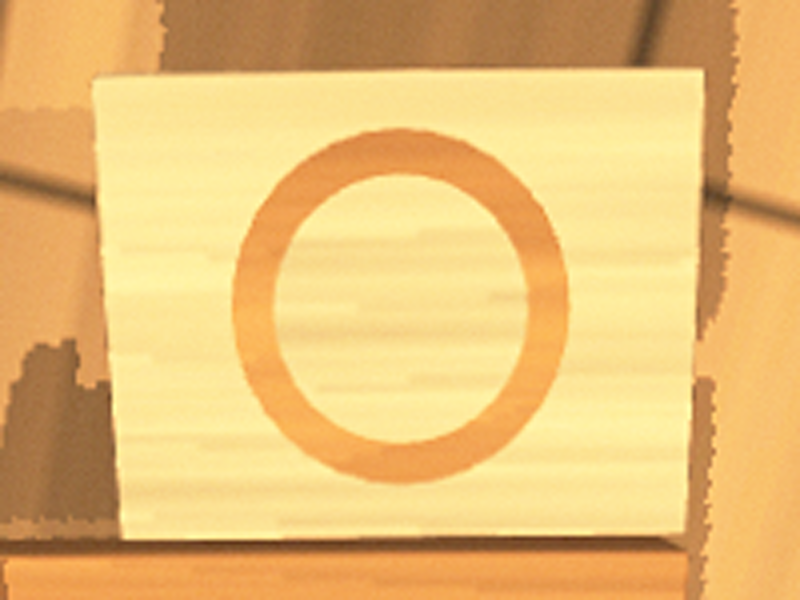

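The corners give a board of 139 x 105 mm, as stated, about 14.4° yawed like the stand. In that frame the lip face is at x' = 0.646, the board at x' 0.469–0.609 and y' -0.318 to -0.213, and the stand at y' -0.207 to -0.074. I need a push of about 0.125 m. Going behind the board first.

step_arm:
  moves:
    - [[0,-0.007,0,-4,0,0,100],[0,-0.007,0,-8,0,0,100],[0,-0.007,0,-12,0,0,100],[0,-0.007,0,-16,0,0,100],[0,-0.007,0,-19,0,0,100]]

```text
time_s: 3.78
tcp_pos: [0.6091, -0.2136, 0.233]
ee_rot: [[-0.246, -0.001, -0.969], [0.969, -0.0, -0.246], [-0.0, -1.0, 0.001]]
wrist_force: [0.6, 0.8, -0.1]
gripper_width: 1.0
```

step_arm:
  moves:
    - [[0,0,0,0,1,0,100],[0,0,0,0,5,0,100],[0,0,0,0,9,0,100],[0,0,0,0,13,0,100],[0,0,0,0,15,0,100]]

```text
time_s: 4.2
tcp_pos: [0.6053, -0.2099, 0.0778]
ee_rot: [[-0.245, -0.008, -0.969], [0.969, 0.002, -0.245], [0.004, -1.0, 0.008]]
wrist_force: [-1.0, -0.7, -0.7]
gripper_width: 1.002
```

step_arm:
  moves:
    - [[0,0,0,0,1.5,0,100],[0,0,0,0,2.5,0,100],[0,0,0,0,2.5,0,100],[0,0,0,0,2.5,0,100],[0,0,0,0,2.5,0,100]]

```text
time_s: 4.62
tcp_pos: [0.61, -0.21, 0.06]
ee_rot: [[-0.248, 0.003, -0.969], [0.969, -0.001, -0.248], [-0.001, -1.0, -0.002]]
wrist_force: [0.2, -0.6, 0.5]
gripper_width: 1.001
```

```bash
cat >> h.py <<'E'
A=np.radians(14.4); RR=np.array([[np.cos(A),np.sin(A),0],[-np.sin(A),np.cos(A),0],[0,0,1]])
def st():
    s=r.sense(); print("t",s["time_s"],"tcp'",np.round(RR@s["tcp_pos"],4),"F'",np.round(RR@s["wrist_force"],2),"yaw",np.round(np.degrees(np.arctan2(-s["ee_rot"][0,0],s["ee_rot"][1,0])),2),"M",np.round(s["moment"],2))
E
python3 -c "
from h import *
c=optics.capture('side');cv2.imwrite('pics/d3.png',cv2.resize(c['image'][130:270,240:440,::-1],None,fx=4,fy=4,interpolation=cv2.INTER_CUBIC));st()"
```

```text
t 4.6667 tcp' [ 0.5387 -0.355   0.0602] F' [0.27 0.16 0.78] yaw 14.39 M [0.09 0.03 0.  ]
```

View pics/d3.png

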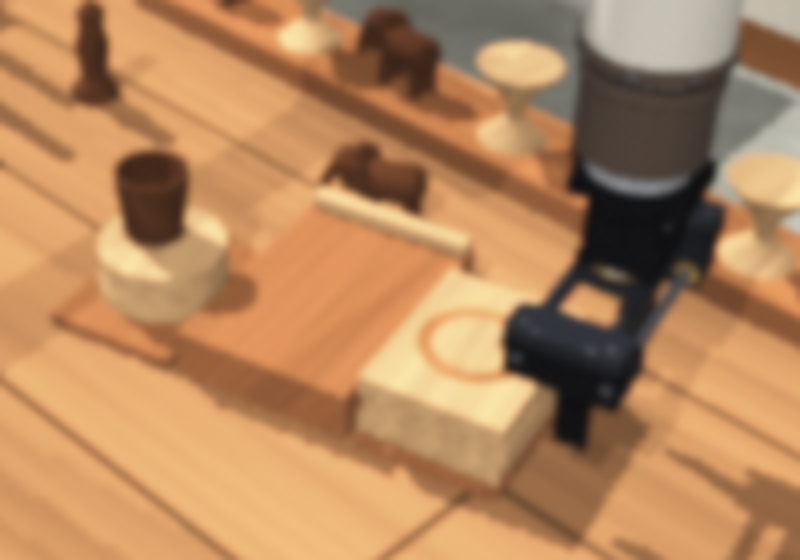

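The side view shows the fingertips just behind the stack's -y face, near (575,430) in the crop. Now approaching contact slowly.

step_arm:
  moves:
    - [[0,0,0,0.4,0.05,0,100],[0,0,0,0.8,0.1,0,100],[0,0,0,1.2,0.1,0,100],[0,0,0,1.6,0.1,0,100],[0,0,0,2.0,0.1,0,100]]

```text
time_s: 5.08
tcp_pos: [0.604, -0.1896, 0.0578]
ee_rot: [[-0.249, 0.0, -0.969], [0.969, -0.0, -0.249], [-0.0, -1.0, -0.0]]
wrist_force: [-0.3, -0.7, 0.3]
gripper_width: 0.996
```

step_arm:
  moves:
    - [[0,0,0,0.2,0,0,100],[0,0,0,0.4,0,0,100],[0,0,0,0.6,0,0,100],[0,0,0,0.8,0,0,100],[0,0,0,1.0,0,0,100]]

```text
time_s: 5.5
tcp_pos: [0.6017, -0.1806, 0.0576]
ee_rot: [[-0.248, 0.0, -0.969], [0.969, -0.0, -0.248], [-0.0, -1.0, -0.0]]
wrist_force: [0.6, -1.6, -0.1]
gripper_width: 0.999
```

step_arm:
  moves:
    - [[0,0,0,0.2,0,0,100],[0,0,0,0.4,0,0,100],[0,0,0,0.6,0,0,100],[0,0,0,0.8,0,0,100],[0,0,0,1.0,0,0,100]]

```text
time_s: 5.92
tcp_pos: [0.5991, -0.1707, 0.0576]
ee_rot: [[-0.248, 0.0, -0.969], [0.969, -0.0, -0.248], [-0.0, -1.0, -0.0]]
wrist_force: [0.4, -1.5, -0.3]
gripper_width: 0.998
```

```bash

python3 -c "
from h import *
c=optics.capture('side');cv2.imwrite('pics/d4.png',cv2.resize(c['image'][130:270,240:440,::-1],None,fx=4,fy=4,interpolation=cv2.INTER_CUBIC));st()"
```

```text
t 5.9667 tcp' [ 0.5378 -0.314   0.0576] F' [ 0.34 -0.18  1.13] yaw 14.39 M [-0.09 -0.05 -0.04]
```

View pics/d4.png

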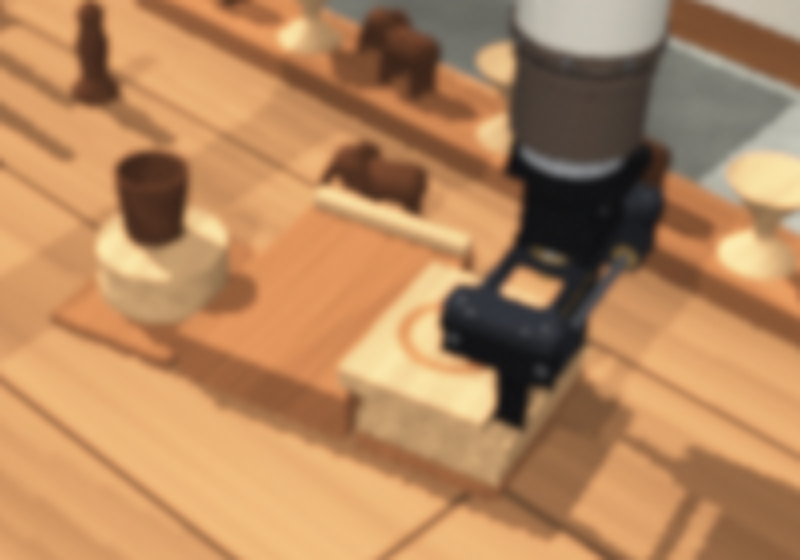

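The side view shows the top board alone has slid about 1 cm toward the stand. The two below are in place and the force is about 1.5 N. Continuing.

step_arm:
  moves:
    - [[0,0,0,0.3,0,0,100],[0,0,0,0.6,0,0,100],[0,0,0,0.9,0,0,100],[0,0,0,1.2,0,0,100],[0,0,0,1.5,0,0,100]]

```text
time_s: 6.38
tcp_pos: [0.5953, -0.156, 0.0576]
ee_rot: [[-0.248, 0.0, -0.969], [0.969, -0.0, -0.248], [-0.0, -1.0, -0.0]]
wrist_force: [1.3, -0.5, 0.3]
gripper_width: 1.003
```

step_arm:
  moves:
    - [[0,0,0,0.3,0,0,100],[0,0,0,0.6,0,0,100],[0,0,0,0.9,0,0,100],[0,0,0,1.2,0,0,100],[0,0,0,1.5,0,0,100]]

```text
time_s: 6.8
tcp_pos: [0.5916, -0.1415, 0.0576]
ee_rot: [[-0.248, 0.0, -0.969], [0.969, -0.0, -0.248], [-0.0, -1.0, -0.0]]
wrist_force: [0.6, -0.7, 1.0]
gripper_width: 0.998
```

step_arm:
  moves:
    - [[0,0,0,0.3,0,0,100],[0,0,0,0.6,0,0,100],[0,0,0,0.9,0,0,100],[0,0,0,1.2,0,0,100],[0,0,0,1.5,0,0,100]]

```text
time_s: 7.22
tcp_pos: [0.5879, -0.127, 0.0577]
ee_rot: [[-0.248, 0.0, -0.969], [0.969, -0.0, -0.248], [-0.0, -1.0, -0.0]]
wrist_force: [1.3, -2.3, 0.5]
gripper_width: 0.997
```

```bash

python3 -c "
from h import *
c=optics.capture('side');cv2.imwrite('pics/d5.png',cv2.resize(c['image'][130:270,240:440,::-1],None,fx=4,fy=4,interpolation=cv2.INTER_CUBIC));st()"
```

```text
t 7.2667 tcp' [ 0.5377 -0.2687  0.0576] F' [-1.03  0.84  0.34] yaw 14.39 M [ 0.07 -0.01 -0.02]
```

View pics/d5.png

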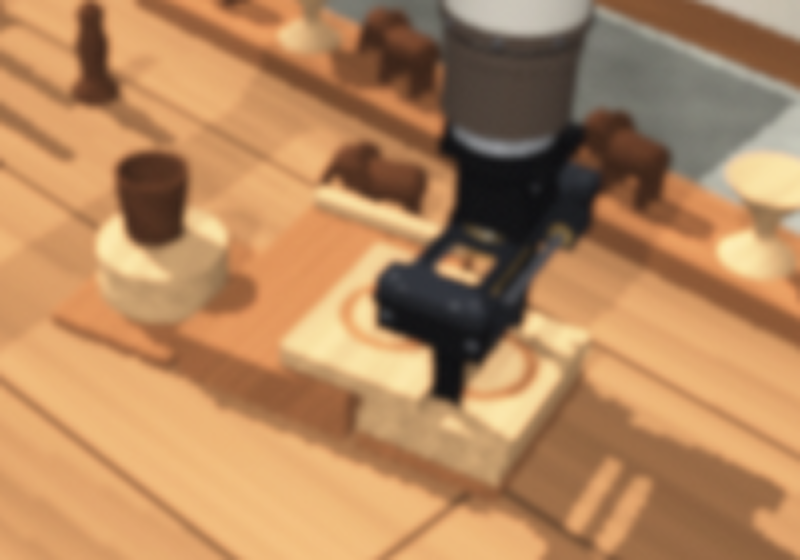

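The board is halfway across and square, and the middle board is unmoved. Continuing.

step_arm:
  moves:
    - [[0,0,0,0.3,0,0,100],[0,0,0,0.6,0,0,100],[0,0,0,0.9,0,0,100],[0,0,0,1.2,0,0,100],[0,0,0,1.5,0,0,100]]

```text
time_s: 7.68
tcp_pos: [0.5839, -0.1124, 0.0573]
ee_rot: [[-0.248, -0.001, -0.969], [0.969, 0.0, -0.248], [0.0, -1.0, 0.001]]
wrist_force: [-0.2, -1.1, -0.1]
gripper_width: 1.002
```

step_arm:
  moves:
    - [[0,0,0,0.3,0,0,100],[0,0,0,0.6,0,0,100],[0,0,0,0.9,0,0,100],[0,0,0,1.2,0,0,100],[0,0,0,1.5,0,0,100]]

```text
time_s: 8.1
tcp_pos: [0.5804, -0.0979, 0.0575]
ee_rot: [[-0.248, -0.0, -0.969], [0.969, 0.0, -0.248], [0.0, -1.0, 0.0]]
wrist_force: [-0.1, -1.1, -1.1]
gripper_width: 1.001
```

step_arm:
  moves:
    - [[0,0,0,0.3,0,0,100],[0,0,0,0.6,0,0,100],[0,0,0,0.9,0,0,100],[0,0,0,1.2,0,0,100],[0,0,0,1.5,0,0,100]]

```text
time_s: 8.52
tcp_pos: [0.5767, -0.0834, 0.0576]
ee_rot: [[-0.248, 0.0, -0.969], [0.969, -0.0, -0.248], [-0.0, -1.0, -0.0]]
wrist_force: [1.2, -1.5, -0.2]
gripper_width: 1.0
```

```bash

python3 -c "
from h import *
c=optics.capture('side');cv2.imwrite('pics/d6.png',cv2.resize(c['image'][130:270,240:440,::-1],None,fx=4,fy=4,interpolation=cv2.INTER_CUBIC));st()
c=optics.capture('scene');cv2.imwrite('pics/s6.png',cv2.resize(c['image'][165:275,240:400,::-1],None,fx=5,fy=5,interpolation=cv2.INTER_CUBIC))"
```

```text
t 8.5667 tcp' [ 0.5378 -0.2237  0.0576] F' [-0.82  0.47 -0.3 ] yaw 14.4 M [ 0.13  0.01 -0.03]
```

View pics/d6.png

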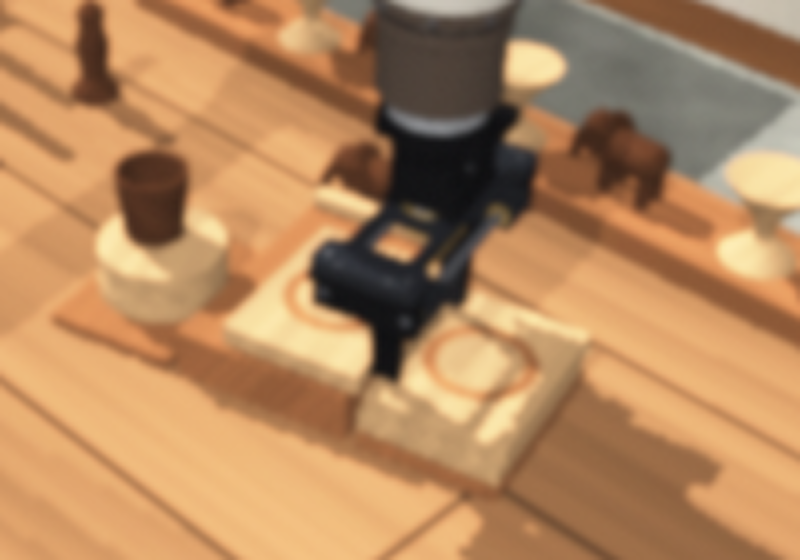

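View pics/s6.png

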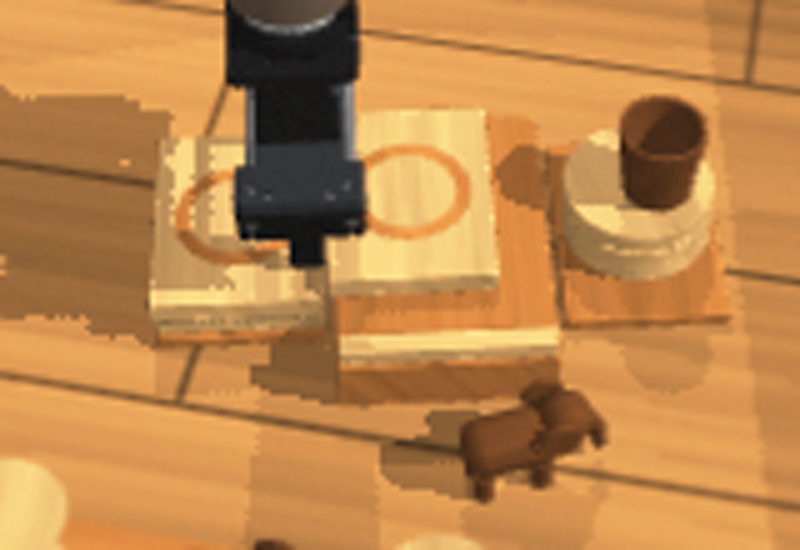

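Nearly on: about 2.2 cm more to centre it.

step_arm:
  moves:
    - [[0,0,0,0.3,0,0,100],[0,0,0,0.6,0,0,100],[0,0,0,0.9,0,0,100],[0,0,0,1.2,0,0,100],[0,0,0,1.5,0,0,100]]

```text
time_s: 9.03
tcp_pos: [0.573, -0.0689, 0.0577]
ee_rot: [[-0.248, 0.0, -0.969], [0.969, -0.0, -0.248], [-0.0, -1.0, -0.0]]
wrist_force: [-0.1, -1.9, 0.2]
gripper_width: 1.001
```

step_arm:
  moves:
    - [[0,0,0,0.2,0,0,100],[0,0,0,0.4,0,0,100],[0,0,0,0.6,0,0,100],[0,0,0,0.7,0,0,100],[0,0,0,0.7,0,0,100]]

```text
time_s: 9.45
tcp_pos: [0.5712, -0.0621, 0.0576]
ee_rot: [[-0.248, 0.0, -0.969], [0.969, 0.0, -0.248], [0.0, -1.0, -0.0]]
wrist_force: [1.0, -0.3, 0.2]
gripper_width: 1.0
```

step_arm:
  moves:
    - [[0,0,0,-0.5,0,0,100],[0,0,0,-1.5,0,0,100],[0,0,0,-1.5,-2,0,100],[0,0,0,-1.5,-6,0,100],[0,0,0,-1.5,-10,0,100]]

```text
time_s: 9.87
tcp_pos: [0.5738, -0.078, 0.1571]
ee_rot: [[-0.247, -0.005, -0.969], [0.969, -0.0, -0.247], [0.001, -1.0, 0.005]]
wrist_force: [0.9, -0.1, 0.3]
gripper_width: 0.998
```

step_arm:
  moves:
    - [[0,-0.12,0,1.5,0,2.1,60],[0,-0.24,0,3.1,0,4.3,60],[0,-0.36,0,4.6,0,6.4,60],[0,-0.48,0,6.2,0,8.6,60],[0,-0.6,0,7.7,0,10.7,60]]

```text
time_s: 10.28
tcp_pos: [0.451, -0.0293, 0.1575]
ee_rot: [[-0.755, -0.0, -0.656], [0.656, 0.0, -0.755], [0.0, -1.0, -0.0]]
wrist_force: [0.7, 0.1, 0.5]
gripper_width: 0.708
```

step_arm:
  moves:
    - [[0,-0.12,0,0,0,0,60],[0,-0.24,0,0,0,0,60],[0,-0.36,0,0,0,0,60],[0,-0.48,0,0,0,0,60],[0,-0.6,0,0,0,0,60]]

```text
time_s: 10.7
tcp_pos: [0.4523, -0.0294, 0.1577]
ee_rot: [[-0.993, 0.0, -0.114], [0.114, 0.0, -0.993], [-0.0, -1.0, -0.0]]
wrist_force: [0.3, 0.6, 0.0]
gripper_width: 0.599
```

step_arm:
  moves:
    - [[0,-0.12,0,0,0,0,60],[0,-0.24,0,0,0,0,60],[0,-0.36,0,0,0,0,60],[0,-0.371,0,0,0,0,60],[0,-0.371,0,0,0,0,60]]

```text
time_s: 11.12
tcp_pos: [0.4523, -0.0294, 0.1575]
ee_rot: [[-0.969, -0.0, 0.245], [-0.245, 0.0, -0.969], [0.0, -1.0, -0.0]]
wrist_force: [-0.4, -0.0, 0.7]
gripper_width: 0.604
```

```bash

python3 -c "
from h import *
import pickle
c=optics.capture('wrist');pickle.dump(c,open('w7.pkl','wb'));cv2.imwrite('pics/w7.png',c['image'][:,:,::-1]);st();print(r.sense()['joints'],r.sense()['gripper_width'])
c=optics.capture('scene');cv2.imwrite('pics/s7.png',cv2.resize(c['image'][165:275,240:400,::-1],None,fx=5,fy=5,interpolation=cv2.INTER_CUBIC))"
```

```text
t 11.1667 tcp' [ 0.4308 -0.1408  0.1576] F' [0.39 0.91 0.1 ] yaw 104.2 M [-0.05 -0.04 -0.  ]
[ 1.69401434e+01  9.72873584e+00 -2.90796541e+01 -5.09469184e-03
 -5.11917631e+01  8.72644480e+01] 0.6019090230637619
```

View pics/w7.png

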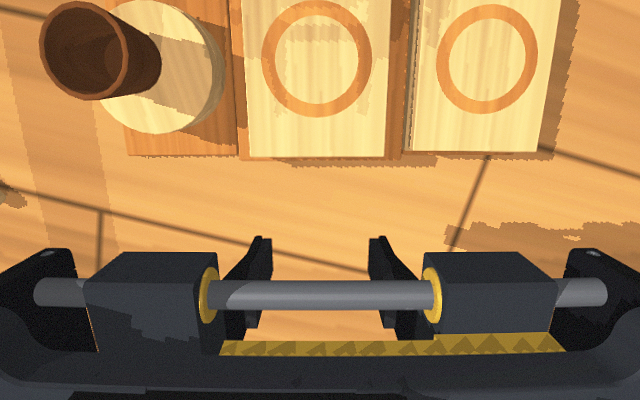

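View pics/s7.png

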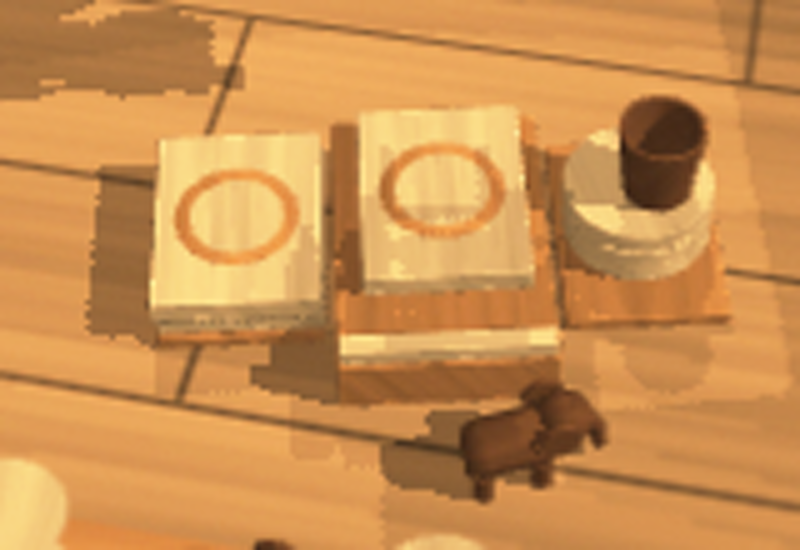

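The board lies on the stand, a little toward the trivet side. In the wrist view its near corners are about (246,157) and (389,157), and the stand's are about (239,160) and (402,160). I'll measure these.

```bash

python3 -c "
from h import *
import pickle
c=pickle.load(open('w7.pkl','rb'))
cv2.imwrite('pics/w7z.png',cv2.resize(c['image'][0:180,220:420,::-1],None,fx=3.3,fy=3.3,interpolation=cv2.INTER_CUBIC))"
```

```text
(no output)
```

View pics/w7z.png

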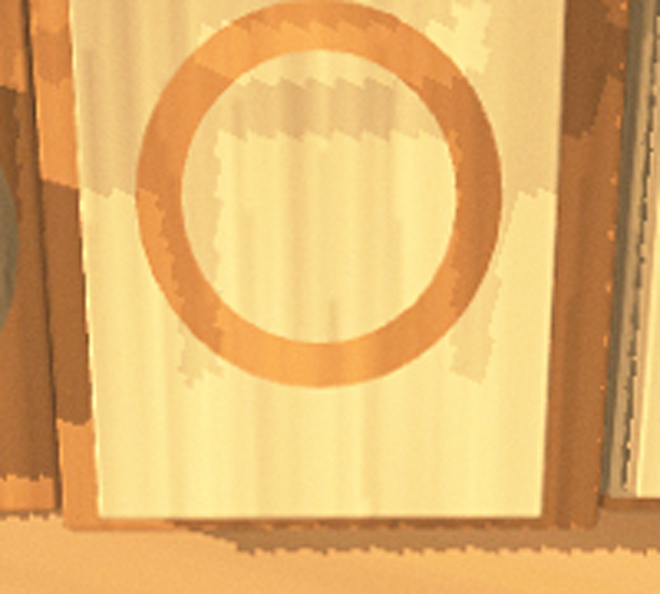

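```bash

python3 -c "
from h import *
import pickle
np.set_printoptions(precision=4,suppress=True)
c=pickle.load(open('w7.pkl','rb'))
Z=lambda p:np.array(p)/3.3+[220,0]
print('board',onz(c,Z([(71,0),(99,517),(543,516),(566,0)]),.056)@RR.T)
print('stand',onz(c,Z([(65,526),(597,526),(28,0),(627,0)]),.040)@RR.T)
print('mid',onz(c,[(412,151),(536,152)],.042)@RR.T)
"
```

```text
board [[ 0.5794 -0.0873  0.056 ]
 [ 0.4699 -0.0867  0.056 ]
 [ 0.4696 -0.1911  0.056 ]
 [ 0.5788 -0.191   0.056 ]]
stand [[ 0.4651 -0.0745  0.04  ]
 [ 0.4644 -0.208   0.04  ]
 [ 0.5839 -0.0742  0.04  ]
 [ 0.5832 -0.2078  0.04  ]]
mid [[ 0.4717 -0.2162  0.042 ]
 [ 0.4711 -0.3207  0.042 ]]
```

The measured board is square with the stand and centred across it (y' -0.191 to -0.087, near edge at x' 0.470). The lip is about 36 mm away. Descending behind the near edge.

step_arm:
  moves:
    - [[0,-0.003,0,0,2,-0.1,60],[0,-0.003,0,0,6,-0.1,60],[0,-0.003,0,0,9,-0.1,60],[0,-0.003,0,0,10.2,-0.1,60],[0,-0.003,0,0,10.2,-0.1,60]]

```text
time_s: 11.63
tcp_pos: [0.4496, -0.0287, 0.0527]
ee_rot: [[-0.968, -0.007, 0.249], [-0.249, -0.002, -0.968], [0.008, -1.0, -0.0]]
wrist_force: [-0.5, 0.8, -0.3]
gripper_width: 0.598
```

step_arm:
  moves:
    - [[0,0,0,-0.4,0,0,60],[0,0,0,-0.8,0,0,60],[0,0,0,-1.2,0,0,60],[0,0,0,-1.6,0,0,60],[0,0,0,-2.0,0,0,60]]

```text
time_s: 12.05
tcp_pos: [0.4726, -0.0226, 0.0566]
ee_rot: [[-0.968, 0.002, 0.251], [-0.251, 0.001, -0.968], [-0.002, -1.0, -0.0]]
wrist_force: [0.2, -0.8, -1.2]
gripper_width: 0.598
```

```bash

python3 -c "
from h import *
import pickle
c=optics.capture('wrist');pickle.dump(c,open('w8.pkl','wb'));cv2.imwrite('pics/w8.png',c['image'][:,:,::-1]);st()"
```

```text
t 12.1 tcp' [ 0.4529 -0.1394  0.0564] F' [0.62 0.55 0.47] yaw 104.58 M [-0.06 -0.14 -0.  ]
```

View pics/w8.png

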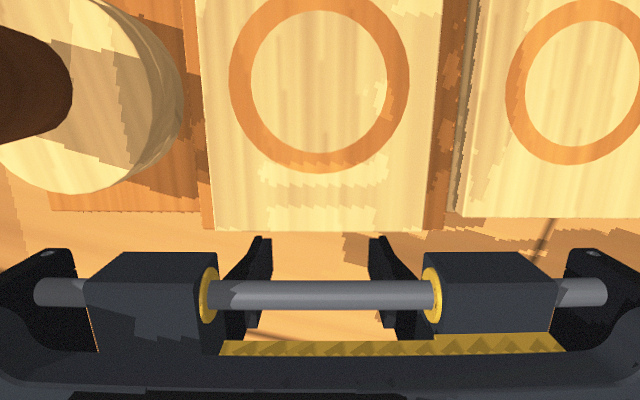

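The wrist view shows the fingers just short of the near edge (row ~232), with the board square between the gaps. Pushing to the lip.

step_arm:
  moves:
    - [[0,0.003,0,-0.3,0,0,60],[0,0.003,0,-0.6,0,0,60],[0,0.003,0,-0.9,0,0,60],[0,0.003,0,-1.2,0,0,60],[0,0.003,0,-1.5,0,0,60]]

```text
time_s: 12.52
tcp_pos: [0.4852, -0.0193, 0.0554]
ee_rot: [[-0.969, -0.002, 0.248], [-0.248, -0.0, -0.969], [0.002, -1.0, -0.0]]
wrist_force: [-2.3, -0.8, 1.5]
gripper_width: 0.597
```

step_arm:
  moves:
    - [[0,0,0,-0.3,0,0,60],[0,0,0,-0.6,0,0,60],[0,0,0,-0.9,0,0,60],[0,0,0,-1.2,0,0,60],[0,0,0,-1.5,0,0,60]]

```text
time_s: 12.93
tcp_pos: [0.5007, -0.0153, 0.0554]
ee_rot: [[-0.969, -0.0, 0.249], [-0.249, -0.0, -0.969], [0.0, -1.0, -0.0]]
wrist_force: [-1.5, 0.6, 0.1]
gripper_width: 0.6
```

```bash

python3 -c "
from h import *
import pickle
st()
c=optics.capture('scene');cv2.imwrite('pics/s9.png',cv2.resize(c['image'][165:275,240:400,::-1],None,fx=5,fy=5,interpolation=cv2.INTER_CUBIC))
c=optics.capture('side');cv2.imwrite('pics/d9.png',cv2.resize(c['image'][130:270,240:440,::-1],None,fx=4,fy=4,interpolation=cv2.INTER_CUBIC))"
```

```text
t 12.9333 tcp' [ 0.4812 -0.1394  0.0554] F' [-1.28  0.9   0.09] yaw 104.39 M [-0.1   0.29  0.  ]
```

View pics/s9.png

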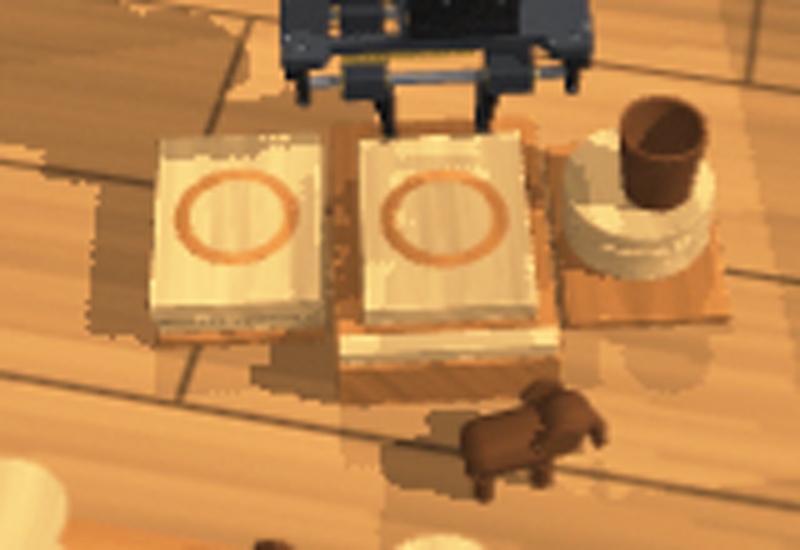

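The board is advancing squarely, with about 1.5 cm to the lip. I'll slow to a creep.

step_arm:
  moves:
    - [[0,0,0,-0.2,0,0,60],[0,0,0,-0.4,0,0,60],[0,0,0,-0.6,0,0,60],[0,0,0,-0.8,0,0,60],[0,0,0,-1.0,0,0,60]]

```text
time_s: 13.45
tcp_pos: [0.5101, -0.0129, 0.0556]
ee_rot: [[-0.969, -0.0, 0.249], [-0.249, -0.0, -0.969], [0.0, -1.0, 0.0]]
wrist_force: [-2.0, -1.2, 0.8]
gripper_width: 0.603
```

step_arm:
  moves:
    - [[0,0,0,-0.04,0,0,60],[0,0,0,-0.08,0,0,60],[0,0,0,-0.12,0,0,60],[0,0,0,-0.16,0,0,60],[0,0,0,-0.2,0,0,60]]

```text
time_s: 13.87
tcp_pos: [0.5119, -0.0124, 0.0555]
ee_rot: [[-0.969, -0.0, 0.249], [-0.249, -0.0, -0.969], [0.0, -1.0, -0.0]]
wrist_force: [-2.0, -0.4, 0.8]
gripper_width: 0.599
```

step_arm:
  moves:
    - [[0,0,0,-0.03,0,0,60],[0,0,0,-0.06,0,0,60],[0,0,0,-0.09,0,0,60],[0,0,0,-0.12,0,0,60],[0,0,0,-0.15,0,0,60]]

```text
time_s: 14.28
tcp_pos: [0.5135, -0.012, 0.0555]
ee_rot: [[-0.969, -0.0, 0.249], [-0.249, 0.0, -0.969], [0.0, -1.0, -0.0]]
wrist_force: [-1.6, -0.4, 1.2]
gripper_width: 0.603
```

step_arm:
  moves:
    - [[0,0,0,-0.02,0,0,60],[0,0,0,-0.04,0,0,60],[0,0,0,-0.06,0,0,60],[0,0,0,-0.08,0,0,60],[0,0,0,-0.1,0,0,60]]

```text
time_s: 14.7
tcp_pos: [0.5144, -0.0118, 0.0555]
ee_rot: [[-0.969, 0.0, 0.249], [-0.249, 0.0, -0.969], [-0.0, -1.0, -0.0]]
wrist_force: [-1.3, -1.1, 1.8]
gripper_width: 0.601
```

step_arm:
  moves:
    - [[0,0,0,-0.02,0,0,60],[0,0,0,-0.04,0,0,60],[0,0,0,-0.06,0,0,60],[0,0,0,-0.08,0,0,60],[0,0,0,-0.1,0,0,60]]

```text
time_s: 15.12
tcp_pos: [0.5148, -0.0117, 0.0555]
ee_rot: [[-0.969, -0.001, 0.248], [-0.248, -0.0, -0.969], [0.001, -1.0, -0.0]]
wrist_force: [-3.0, 0.4, 3.3]
gripper_width: 0.597
```

```bash
cat >> h.py <<'E'
def avg(n=6):
    F=[]
    for _ in range(n):
        optics.capture("wrist"); F.append(RR@r.sense()["wrist_force"])
    F=np.array(F);print("avgF'",np.round(F.mean(0),2),np.round(F.std(0),2))
E
python3 -c "
from h import *
avg();st()"
```

```text
avgF' [-3.81  0.67  3.07] [0.42 0.49 0.34]
t 15.4167 tcp' [ 0.4957 -0.1394  0.0555] F' [-3.72 -0.01  3.12] yaw 104.39 M [-0.32  1.31  0.06]
```

The lip is reached: TCP x' is 0.4957, about as predicted, and 3.8 N is building. The push also presses down with 3 N, so I'll ease the tool up slightly while building to about 8 N.

step_arm:
  moves:
    - [[0,0,0,-0.01,-0.02,0,60],[0,0,0,-0.02,-0.03,0,60],[0,0,0,-0.03,-0.04,0,60],[0,0,0,-0.03,-0.05,0,60],[0,0,0,-0.03,-0.05,0,60]]

```text
time_s: 15.83
tcp_pos: [0.5149, -0.0116, 0.0556]
ee_rot: [[-0.969, -0.002, 0.248], [-0.248, -0.0, -0.969], [0.002, -1.0, -0.0]]
wrist_force: [-4.6, -1.2, -0.5]
gripper_width: 0.6
```

```bash
python3 -c "
from h import *
avg(4);st()"
```

```text
avgF' [-4.96  0.51  0.31] [0.34 0.6  0.51]
t 16.0333 tcp' [ 0.4958 -0.1393  0.0556] F' [-5.26  1.06  1.15] yaw 104.37 M [-0.21  1.4  -0.01]
```

step_arm:
  moves:
    - [[0,0,0,-0.015,-0.005,0,60],[0,0,0,-0.03,-0.015,0,60],[0,0,0,-0.05,-0.02,0,60],[0,0,0,-0.06,-0.03,0,60],[0,0,0,-0.06,-0.03,0,60]]

```text
time_s: 16.45
tcp_pos: [0.5149, -0.0116, 0.0556]
ee_rot: [[-0.969, -0.003, 0.248], [-0.248, -0.0, -0.969], [0.003, -1.0, -0.0]]
wrist_force: [-5.5, -0.4, -0.6]
gripper_width: 0.597
```

```bash
python3 -c "
from h import *
avg(3);st()"
```

```text
avgF' [-5.29  1.01 -0.75] [0.2  0.45 0.59]
t 16.6 tcp' [ 0.4959 -0.1392  0.0556] F' [-5.06  1.47  0.07] yaw 104.35 M [-0.21  1.71 -0.05]
```

step_arm:
  moves:
    - [[0,0,0,-0.015,0,0,60],[0,0,0,-0.03,0,0,60],[0,0,0,-0.045,0,0,60],[0,0,0,-0.06,0,0,60],[0,0,0,-0.06,0,0,60]]

```text
time_s: 17.02
tcp_pos: [0.5149, -0.0115, 0.0556]
ee_rot: [[-0.969, -0.004, 0.248], [-0.248, -0.001, -0.969], [0.004, -1.0, -0.0]]
wrist_force: [-6.9, -0.3, 0.3]
gripper_width: 0.6
```

```bash
python3 -c "
from h import *
avg(3);st()"
```

```text
avgF' [-6.57  1.31  0.5 ] [0.62 0.8  0.09]
t 17.1667 tcp' [ 0.4959 -0.1392  0.0556] F' [-5.88  1.82  0.38] yaw 104.35 M [-0.24  1.99 -0.01]
```

step_arm:
  moves:
    - [[0,0,0,-0.015,0,0,60],[0,0,0,-0.03,-0.01,0,60],[0,0,0,-0.05,-0.01,0,60],[0,0,0,-0.07,-0.01,0,60],[0,0,0,-0.07,-0.01,0,60]]

```text
time_s: 17.58
tcp_pos: [0.5149, -0.0115, 0.0556]
ee_rot: [[-0.969, -0.006, 0.248], [-0.248, -0.001, -0.969], [0.006, -1.0, -0.0]]
wrist_force: [-7.9, -1.1, 1.7]
gripper_width: 0.603
```

```bash
python3 -c "
from h import *
avg(3);st()"
```

```text
avgF' [-6.98  1.55  1.82] [0.14 0.32 0.72]
t 17.7333 tcp' [ 0.4959 -0.1392  0.0556] F' [-7.14  1.17  2.24] yaw 104.34 M [-0.25  2.31 -0.02]
```

step_arm:
  moves:
    - [[0,0,0,-0.01,-0.01,0,60],[0,0,0,-0.02,-0.02,0,60],[0,0,0,-0.04,-0.02,0,60],[0,0,0,-0.06,-0.03,0,60],[0,0,0,-0.06,-0.03,0,60]]

```text
time_s: 18.15
tcp_pos: [0.515, -0.0115, 0.0556]
ee_rot: [[-0.969, -0.007, 0.248], [-0.248, -0.001, -0.969], [0.007, -1.0, -0.001]]
wrist_force: [-8.4, -1.2, 1.5]
gripper_width: 0.596
```

```bash
python3 -c "
from h import *
avg(3);st()"
```

```text
avgF' [-8.3   1.57  0.83] [0.69 0.04 0.58]
t 18.3 tcp' [ 0.4959 -0.1392  0.0556] F' [-7.69  1.51  1.64] yaw 104.33 M [-0.26  2.44  0.02]
```

About 8 N with little vertical load. Holding.

step_arm:
  moves:
    - [[0,0,0,0,0,0,60],[0,0,0,0,0,0,60],[0,0,0,0,0,0,60],[0,0,0,0,0,0,60],[0,0,0,0,0,0,60]]

```text
time_s: 18.72
tcp_pos: [0.5149, -0.0115, 0.0556]
ee_rot: [[-0.969, -0.007, 0.248], [-0.248, -0.001, -0.969], [0.007, -1.0, -0.001]]
wrist_force: [-9.8, -0.7, 1.0]
gripper_width: 0.599
```

step_arm:
  moves:
    - [[0,0,0,0,0,0,60],[0,0,0,0,0,0,60],[0,0,0,0,0,0,60],[0,0,0,0,0,0,60],[0,0,0,0,0,0,60]]

```text
time_s: 19.13
tcp_pos: [0.515, -0.0115, 0.0556]
ee_rot: [[-0.969, -0.007, 0.248], [-0.248, -0.001, -0.969], [0.007, -1.0, -0.001]]
wrist_force: [-8.5, -0.7, 1.5]
gripper_width: 0.6
```

step_arm:
  moves:
    - [[0,0,0,0,0,0,60],[0,0,0,0,0,0,60],[0,0,0,0,0,0,60],[0,0,0,0,0,0,60],[0,0,0,0,0,0,60]]

```text
time_s: 19.55
tcp_pos: [0.5149, -0.0115, 0.0556]
ee_rot: [[-0.969, -0.007, 0.248], [-0.248, -0.001, -0.969], [0.007, -1.0, -0.001]]
wrist_force: [-9.0, -1.3, 1.2]
gripper_width: 0.6
```

```bash
python3 -c "
from h import *
avg(3);st()
c=optics.capture('wrist');cv2.imwrite('pics/w10.png',c['image'][:,:,::-1])
c=optics.capture('scene');cv2.imwrite('pics/s10.png',cv2.resize(c['image'][165:275,240:400,::-1],None,fx=5,fy=5,interpolation=cv2.INTER_CUBIC))
"
```

```text
avgF' [-7.56  1.27  0.82] [0.61 0.55 0.29]
t 19.7 tcp' [ 0.4959 -0.1393  0.0556] F' [-7.64  1.71  1.11] yaw 104.33 M [-0.31  2.44 -0.02]
```

View pics/w10.png

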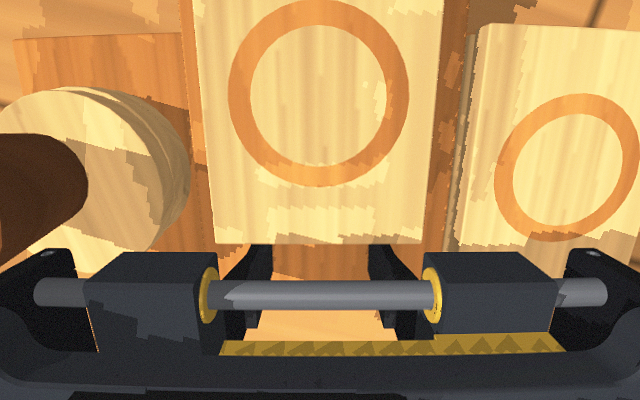

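View pics/s10.png

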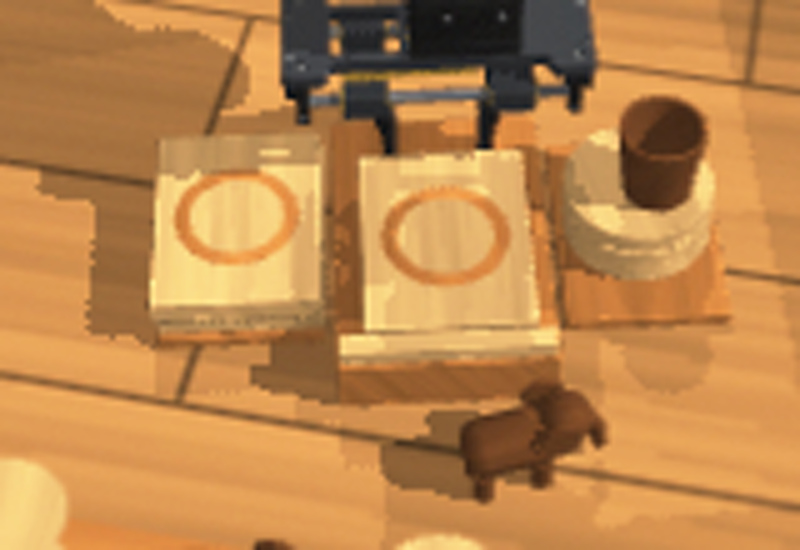

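The board is against the lip (scene crop, row ~330) and the hold is done. Backing straight off, then up.

step_arm:
  moves:
    - [[0,0,0,0.15,0,0,60],[0,0,0,0.4,0,0,60],[0,0,0,0.8,0,0,60],[0,0,0,1.5,0,0,60],[0,0,0,2.5,0,0,60]]

```text
time_s: 20.22
tcp_pos: [0.4957, -0.0166, 0.0574]
ee_rot: [[-0.968, 0.005, 0.249], [-0.249, 0.001, -0.968], [-0.005, -1.0, 0.0]]
wrist_force: [0.4, 0.6, -1.1]
gripper_width: 0.599
```

step_arm:
  moves:
    - [[0,0,0,2,0,0,60],[0,0,0,3,-3,0,60],[0,0,0,4,-7,0,60],[0,0,0,4,-10,0,60],[0,0,0,4,-10,0,60]]

```text
time_s: 20.63
tcp_pos: [0.459, -0.0264, 0.1635]
ee_rot: [[-0.968, 0.016, 0.25], [-0.25, 0.003, -0.968], [-0.016, -1.0, 0.001]]
wrist_force: [1.2, -0.2, -0.8]
gripper_width: 0.6
```

```bash
python3 -c "
from h import *
import pickle
st()
c=optics.capture('wrist');pickle.dump(c,open('w11.pkl','wb'));cv2.imwrite('pics/w11.png',c['image'][:,:,::-1])
c=optics.capture('scene');cv2.imwrite('pics/s11.png',cv2.resize(c['image'][165:275,240:400,::-1],None,fx=5,fy=5,interpolation=cv2.INTER_CUBIC))
c=optics.capture('side');cv2.imwrite('pics/d11.png',cv2.resize(c['image'][130:270,240:440,::-1],None,fx=4,fy=4,interpolation=cv2.INTER_CUBIC))
"
```

```text
t 20.6333 tcp' [ 0.438  -0.1398  0.1635] F' [ 1.07 -0.53 -0.75] yaw 104.5 M [-0.01 -0.13 -0.03]
```

View pics/w11.png

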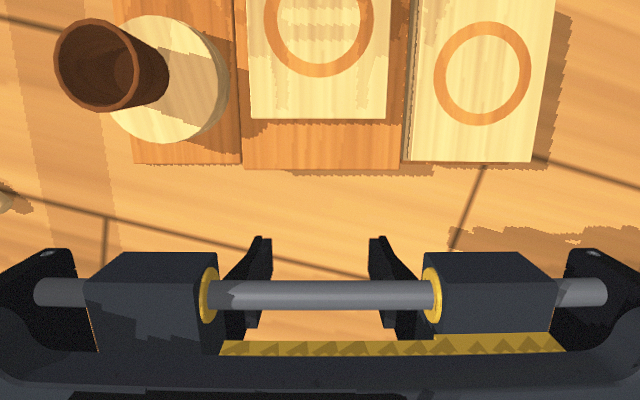

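View pics/s11.png

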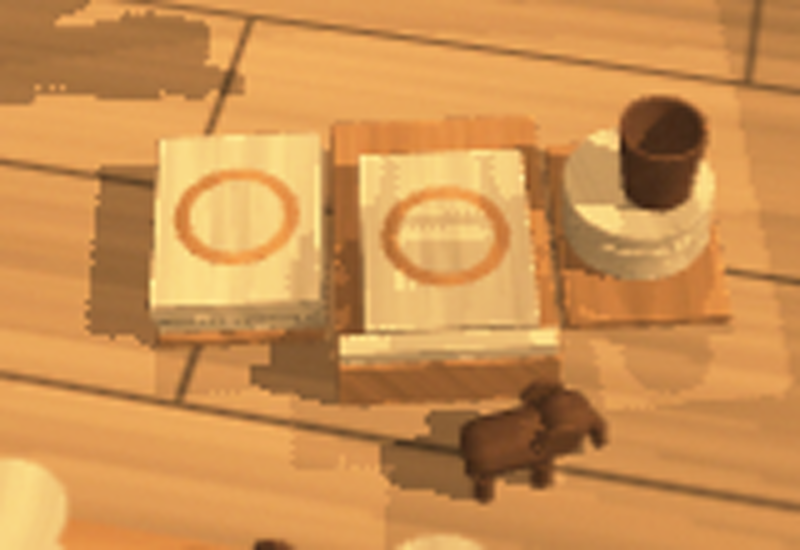

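View pics/d11.png

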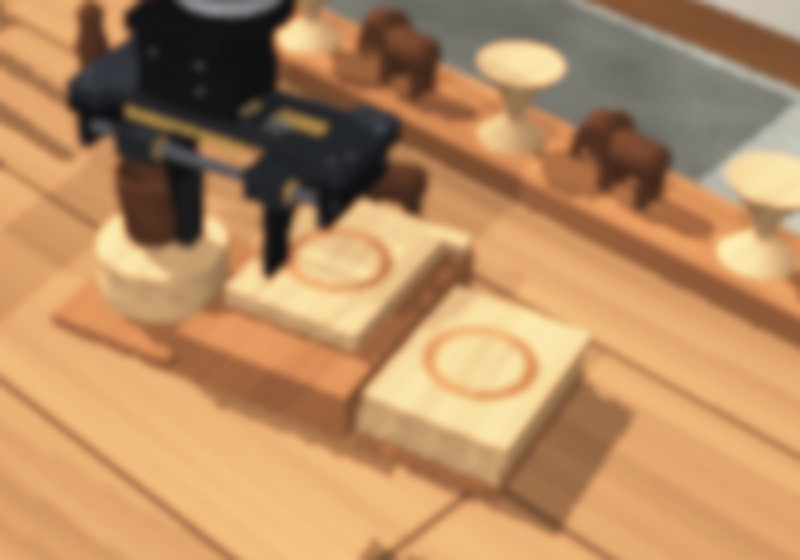

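The wrist view shows the near edge at row ~119, parallel to the stand's. Next I'll look at the lip from above.

step_arm:
  moves:
    - [[0,0,0,-1,-3,0,60],[0,0,0,-4,-4,0,60],[0,0,0,-6,-4,0,60],[0,0,0,-6,-4,0,60],[0,0,0,-6,-4,0,60]]

```text
time_s: 21.2
tcp_pos: [0.5128, -0.012, 0.1947]
ee_rot: [[-0.969, -0.004, 0.248], [-0.248, -0.001, -0.969], [0.004, -1.0, -0.0]]
wrist_force: [-0.4, -0.5, -1.2]
gripper_width: 0.602
```

```bash
python3 -c "
from h import *
import pickle
st()
c=optics.capture('wrist');pickle.dump(c,open('w12.pkl','wb'));cv2.imwrite('pics/w12.png',cv2.resize(c['image'][0:240,170:490,::-1],None,fx=2.5,fy=2.5,interpolation=cv2.INTER_CUBIC))
"
```

```text
t 21.2 tcp' [ 0.4937 -0.1392  0.1947] F' [-0.55 -0.37 -1.17] yaw 104.37 M [-0.05  0.02  0.04]
```

View pics/w12.png

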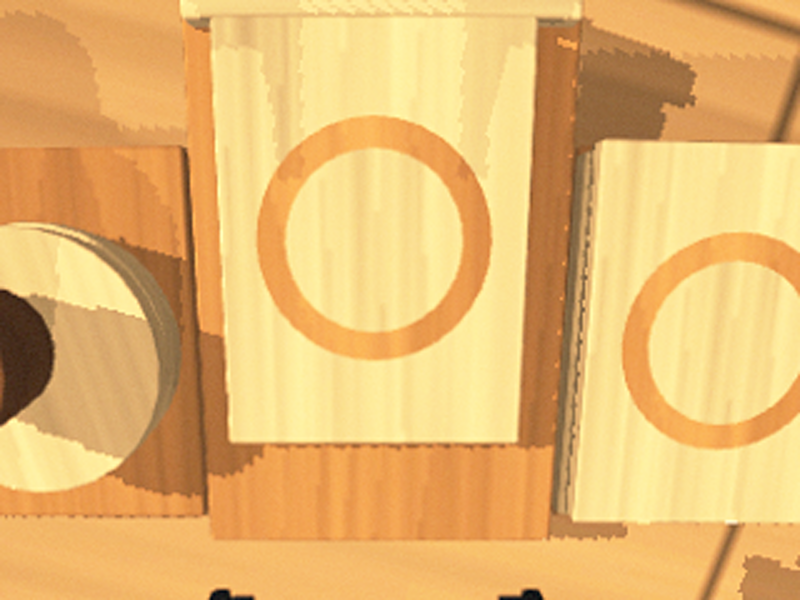

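The view shows the board's far edge flush along the lip (row ~16 of the crop, columns 210–535) with no gap, and margins on both sides. A last measurement, then I'll hand in.

```bash
python3 -c "
from h import *
import pickle
np.set_printoptions(precision=4,suppress=True)
c=pickle.load(open('w12.pkl','rb'));Z=lambda p:np.array(p)/2.5+[170,0]
print('board',onz(c,Z([(230,443),(518,442),(537,16),(210,16)]),.056)@RR.T)
c=pickle.load(open('w11.pkl','rb'))
print('mid',onz(c,[(410,160),(531,162)],.042)@RR.T)
r.finish_job()
"
```

```text
board [[ 0.5073 -0.0866  0.056 ]
 [ 0.5075 -0.1909  0.056 ]
 [ 0.6464 -0.1908  0.056 ]
 [ 0.6467 -0.0869  0.056 ]]
mid [[ 0.4727 -0.2158  0.042 ]
 [ 0.4715 -0.3212  0.042 ]]
the job is handed in; nothing more can be done
```

The top board is off its stack, wholly on the stand and flush against the lip; the job was handed in at about 21 s of the 56 s allowed.

- **Slide onto the stand:** I pushed the board about 12.7 cm along the stand's y axis with the two open fingers. Readings stayed around 1–2.5 N.
- **Push to the lip:** I then pushed it along +x from its near edge until it met the lip, easing the tool up so it didn't press the board down. I built the push up to about 8 N and held it about 1.5 s. The averages before and after the hold were 8.3 and 7.6 N, and the highest single reading was about 9.8 N. Then I backed straight off and rose clear.
- **Final position of the board:** It is square with the stand, and its far edge is at 0.6465 m along the stand's axis. I had measured the lip face at about 0.6455 m beforehand, so they agree within 1 mm. No gap shows in the wrist picture, and there are about 12 to 17 mm of stand on either side.
- **Everything else:** The middle board measured within about 1 mm between just after the slide and the end. I have no separate measurement of it from before the slide, but the side pictures showed it in place throughout. The bottom board, trivets, cup and elephant look unchanged in the pictures. I did not measure the bottom board on its own, and the last pictures did not cover the other bystanders.

**Disagreement:** At the start, the scene and side cameras disagreed by about 1 cm on where the board was. I used the wrist camera instead: its sizes matched the given ones, and contact came where it predicted.

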